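# Transfer the calibration weights to the sorter's check rack in reverse order

### The job

Move the four stainless calibration weights from the wooden storage tray into the aluminium check rack, one to a bay, in reverse order: the weight that starts nearest the tray's handle goes to the bay farthest from the rack's handle, the next one to the next bay, and so on, until the one farthest from the tray's handle stands nearest the rack's handle. Leave each weight standing upright near the middle of its bay; set them down gently, do not drop or tip any, and leave the chip stack beside the tray and the black divider bar where they are.

Things in the scene. Friction and masses are not known exactly. Their poses are not given: they have to be found in the camera images.
- tray: Fixed wooden storage tray, brass loop handle on its +y end (to y = +165 mm). 72 mm (x) by 270 mm (y), origin at the centre of its underside. Four 60 mm square bays in a row: centres x = 0, y = +99, +33, -33, -99 mm. Floor at z = 6 mm; walls and dividers 6 mm thick, tops at 14 mm. Each bay starts with one weight on a 3 mm rubber pad.
- rack: Fixed mid-grey aluminium check rack, empty at the start, same shape and sizes as the wooden tray: bay centres x = 0, y = +99, +33, -33, -99 mm, floor at z = 6 mm, divider tops at 14 mm; dark steel loop handle on its +y end. No pads: weights stand on its floor. Origin at the centre of its underside.
- drum: Stainless calibration weight (300 g +/- 25 %): a round steel drum 38 mm across and 34 mm high, topped by an 11 mm thick neck 5 mm high and a round knob 18 mm across and 20 mm high (59 mm tall in all; knob from 39 to 59 mm). Origin: centre of its underside, z up.
- block: Stainless calibration weight (260 g +/- 25 %): a square steel block 34 x 34 mm and 28 mm high, topped by an 11 mm thick neck 5 mm high and a round knob 18 mm across and 20 mm high (53 mm tall in all; knob from 33 to 53 mm). Origin: centre of its underside, z up.
- cone: Stainless calibration weight (220 g +/- 25 %): a steel cone 40 mm across at the foot, 20 mm at its shoulder, 40 mm high, topped by an 11 mm thick neck 5 mm high and a round knob 18 mm across and 20 mm high (65 mm tall in all; knob from 45 to 65 mm). Origin: centre of its underside, z up.
- slim: Stainless calibration weight (200 g +/- 25 %): a slim steel cylinder 26 mm across and 46 mm high, topped by an 11 mm thick neck 5 mm high and a round knob 18 mm across and 20 mm high (71 mm tall in all; knob from 51 to 71 mm). Origin: centre of its underside, z up.
- pad_drum: Fixed black rubber pad, 54 x 54 x 3 mm, lying in one bay of the wooden tray; the drum weight stands on this one at the start, so it still shows that weight's first bay afterwards. Origin at the centre of its underside, axes as the tray's.
- pad_block: Fixed black rubber pad, 54 x 54 x 3 mm, lying in one bay of the wooden tray; the block weight stands on this one at the start, so it still shows that weight's first bay afterwards. Origin at the centre of its underside, axes as the tray's.
- pad_cone: Fixed black rubber pad, 54 x 54 x 3 mm, lying in one bay of the wooden tray; the cone weight stands on this one at the start, so it still shows that weight's first bay afterwards. Origin at the centre of its underside, axes as the tray's.
- pad_slim: Fixed black rubber pad, 54 x 54 x 3 mm, lying in one bay of the wooden tray; the slim weight stands on this one at the start, so it still shows that weight's first bay afterwards. Origin at the centre of its underside, axes as the tray's.
- chips_a: Bystander: loose stack of ten casino chips, 39 mm across, 33 mm high, about 85 mm beside the wooden tray, on the side away from the robot. Origin at the centre of its underside.
- divider_bar: Bystander: loose black chip divider bar, 16 x 120 x 20 mm high, about 85 mm beside the check rack on the side away from the robot, roughly parallel to it. Origin at the centre of its underside.
Things that resemble listed ones, but are neither listed nor needed, are in the scene too. What is shaped like the slim but blue or purple is not meant.

How it is judged:
At the end, for the whole second after the job is handed in: Each weight is released and at rest on the check rack's floor (height within 4 mm, tilt under 0.12 rad), within 14 mm of its bay's centre along each rack axis, in the bay that mirrors its first one, counted from the handles. Chip stack and divider bar are within 25 mm of their starts (angle between each of drum, block, cone, slim's own z axis and vertical below 0.12 rad and linear speed of each of drum, block, cone, slim below 0.02 m/s and angular speed of each of drum, block, cone, slim below 0.3 rad/s and z of drum in the frame of rack between 0.002 and 0.01 m and x of drum in the frame of rack between -0.014 and 0.014 m and ((y of pad_drum in the frame of tray between 0.079 and 0.119 m and y of drum in the frame of rack between -0.113 and -0.085 m) or (y of pad_drum in the frame of tray between 0.013 and 0.053 m and y of drum in the frame of rack between -0.047 and -0.019 m) or (y of pad_drum in the frame of tray between -0.053 and -0.013 m and y of drum in the frame of rack between 0.019 and 0.047 m) or (y of pad_drum in the frame of tray between -0.119 and -0.079 m and y of drum in the frame of rack between 0.085 and 0.113 m)) and z of block in the frame of rack between 0.002 and 0.01 m and x of block in the frame of rack between -0.014 and 0.014 m and ((y of pad_block in the frame of tray between 0.079 and 0.119 m and y of block in the frame of rack between -0.113 and -0.085 m) or (y of pad_block in the frame of tray between 0.013 and 0.053 m and y of block in the frame of rack between -0.047 and -0.019 m) or (y of pad_block in the frame of tray between -0.053 and -0.013 m and y of block in the frame of rack between 0.019 and 0.047 m) or (y of pad_block in the frame of tray between -0.119 and -0.079 m and y of block in the frame of rack between 0.085 and 0.113 m)) and z of cone in the frame of rack between 0.002 and 0.01 m and x of cone in the frame of rack between -0.014 and 0.014 m and ((y of pad_cone in the frame of tray between 0.079 and 0.119 m and y of cone in the frame of rack between -0.113 and -0.085 m) or (y of pad_cone in the frame of tray between 0.013 and 0.053 m and y of cone in the frame of rack between -0.047 and -0.019 m) or (y of pad_cone in the frame of tray between -0.053 and -0.013 m and y of cone in the frame of rack between 0.019 and 0.047 m) or (y of pad_cone in the frame of tray between -0.119 and -0.079 m and y of cone in the frame of rack between 0.085 and 0.113 m)) and z of slim in the frame of rack between 0.002 and 0.01 m and x of slim in the frame of rack between -0.014 and 0.014 m and ((y of pad_slim in the frame of tray between 0.079 and 0.119 m and y of slim in the frame of rack between -0.113 and -0.085 m) or (y of pad_slim in the frame of tray between 0.013 and 0.053 m and y of slim in the frame of rack between -0.047 and -0.019 m) or (y of pad_slim in the frame of tray between -0.053 and -0.013 m and y of slim in the frame of rack between 0.019 and 0.047 m) or (y of pad_slim in the frame of tray between -0.119 and -0.079 m and y of slim in the frame of rack between 0.085 and 0.113 m)) and distance of each of chips_a, divider_bar from where it was at the start of the episode below 0.025 m); the robot touches nothing.
It fails at once if a weight is tipped over (more than about 35 degrees) (angle between any of drum, block, cone, slim's own z axis and vertical above 0.6 rad).
It fails at once if a weight is dropped or thrown: it moves faster than 0.6 m/s while no finger touches it (a fall of about 18 mm) ((linear speed of drum above 0.6 m/s and contact force between the fingers and drum below 0.1 N) or (linear speed of block above 0.6 m/s and contact force between the fingers and block below 0.1 N) or (linear speed of cone above 0.6 m/s and contact force between the fingers and cone below 0.1 N) or (linear speed of slim above 0.6 m/s and contact force between the fingers and slim below 0.1 N)).
It fails at once if the chip stack or the divider bar is shifted by more than 25 mm (distance of any of chips_a, divider_bar from where it was at the start of the episode above 0.025 m).
It also fails if it takes over 104 s, if anything falls off the work surface, if the arm or the gripper's body presses on something with over 40 N, if the wrist force passes 120 N, or if a joint passes its speed limit or range.

### The arm

A 6-joint arm with a two-finger parallel gripper is mounted at the origin on the work surface. World frame = base frame: x ahead of the robot, y to its left, z up, the work surface at z = 0. Lengths are in m, angles in rad, forces in N, time in s.
With the tool pointing down it reaches from about 0.35 to 0.975 m from the base axis. Payload 4.9 kg.
Tool frame: the origin (TCP) lies on the mounting face of the last link; the fingertips stand 173 mm ahead of it and the grasp point (between the pads) lies 155 mm ahead of it; z points along the fingers, y is the direction in which the jaws open and shut (so a half turn about z gives the same grasp; the last joint's range is limited). The gripper opens to 85 mm and grips with 20 to 120 N. Pads are 22 mm wide; open, the fingers measure 114 mm over their backs; the gripper's body (76 mm by 85 mm) begins 54 mm behind the grasp point. The pads swing forward as they close: fully open they stand 13 mm farther back than shut.
Start: joints at [-1.407, 0.053, 1.613, -0, 1.476, -0.119], TCP at [0.174, -0.6, 0.405] pointing down, gripper open.
Joint ranges: [-3.01, 3.01], [-1.01, 2.22], [0.06, 2.58], [-1.02, 4.17], [0.09, 2.62], [-3.14, 3.14]. Speed limits (rad/s): [2.57, 2.57, 3.14, 3.14, 3.14, 3.14].

### API

Orientations are given as a unit quaternion [w, x, y, z].
In Python, from plant import manip gives the robot as it stands.
- The arm moves only by the tool play_rows, never from a script. Its argument "increments" is a list of rows, each an object with "offset": the shift along the tool's x, y, z in mm, a list of three; "twist": the turn about the tool's z in rad; "grip": the opening, from 0 (shut) to 1 (fully open). In form: [{"offset": [dx, dy, dz], "twist": twist, "grip": grip}, ...]. A call has 1 to 5 rows; each row is the pose to reach, as a shift and turn from the pose commanded when the call began, along the tool's axes at that moment; what a row does not reach only later rows make up. A row lasts 1/12 s, in which the tool goes at most 41.7 mm and 7.16 degrees, less where a joint would pass 70% of its speed; a pose out of reach is approached as far as the arm can. A call with a gripper value outside its range is refused whole. The fingers move at their own pace and stop on an object; the grip force is fixed at half the most. Time passes only in rows, so rows that repeat a pose let the fingers close. It gives the time, the measured TCP pose, the force and the opening at its end, in the units of the state.
- manip.state(): the state, without advancing time (a new reading comes with each control period).
- manip.grab_frame(name): name is "side" or "top" or "wrist"; returns the picture (384x512x3 uint8, blue, green, red); there is no depth.
- manip.get_calibration(name): a dict with "fx", "fy", "cx", "cy" (pixels), "T" (4x4, takes a point from camera to world coordinates). Camera axes: x right, y down, z forward; pixel columns grow to the right and rows downward; lengths in m; the calibration is good to about 2 mm. A picture is of the moment at which its call begins: read the wrist's pose just before it. get_calibration takes no time and is no camera call; for the wrist camera it gives the pose at the moment of the call.
- manip.job_done(): hands the job in, once; it reports no verdict.
Trained networks look in the newest picture that a camera, given by its name, has taken for a name from the list of things; names that differ only in an ending like _2 or _b are one class to them, and where a whole thing is asked for, a point or a joint stands for the part that bears it (a point fixed in the world has none). Each returns a list of dicts, best first, with "p" (0 to 1); they miss things now and then, are a little off and sometimes report something else, mostly with a low value. They report only what shows in the picture. A call takes as long as a camera call. They do not tell look-alikes from the thing itself.
- manip.boxes_of(query, camera): "xyz" ([x, y, z] in m, in the coordinates of the camera as it stood for that picture, good to about 4 mm: the middle of the surface that is visible of it).
- manip.tip_of(query, camera): "xyz" ([x, y, z] in m, in the coordinates of the camera as it stood for that picture, good to about 4 mm: a listed point, or the origin of a listed thing).
The state is a dict: "time": time; "joint_pos": joint angles; "joint_vel": joint speeds; "joint_efforts": joint torques, N m; "tool_pos": TCP position; "tool_rot": TCP orientation; "contact_force": force on the tool from outside, world axes, zero at the start; "ft_torque": the same for the moment, N m; "gripper_width": opening from 0.0 (shut) to 1.0 (fully open).
Only numpy, scipy, OpenCV 4.12 (cv2) and the standard library are available. Lean on these libraries where they do the work, as an engineer would, in place of code of your own. Each camera call takes 0.05 s, during which the arm holds its last target. There are 200 camera calls.

## Working session

There is one attempt and no reset: what is moved stays moved. The work goes in short steps, Python scripts to look and compute and a tool call to move; the robot and the scene stay as the last step left them, time stands still between calls to the robot, and variables do not carry over. Pictures are saved under pics/ and viewed, about 12 in all and at most 16, crops included, and the job is handed in when it is done.

Besides the shell and the picture viewer there is one more tool, called after ">>>" by a JSON object that holds its "api" and its "payload". play_rows: Moves the arm, as the interface text tells. Its arguments: {"type":"object","properties":{"increments":{"type":"array"}},"required":["increments"]}

```bash
mkdir -p pics; ls; cat > h.py <<'E'
from plant import manip
import numpy as np, cv2
def snap(c,fn=None):
    T=np.array(manip.get_calibration(c)["T"]); im=np.array(manip.grab_frame(c))
    if fn: cv2.imwrite("pics/"+fn,im)
    return im,T
def find(q,c,T,f="tip_of"):
    return [(round(d["p"],2),np.round((T@np.r_[d["xyz"],1])[:3],4)) for d in getattr(manip,f)(q,c)]
E
python3 - <<'E'
from h import *
s=manip.state();print(s["tool_pos"],s["tool_rot"],s["time"])
for c in("top","side"):
    im,T=snap(c,c+"0.png");print(c,np.round(T,3).tolist())
    for q in "tray rack drum block cone slim chips_a divider_bar pad_drum pad_slim".split() if c=="top" else "drum block cone slim".split():
        print(q,find(q,c,T)[:4])
a=cv2.imread("pics/top0.png")
E
```

```text
pics
[ 0.17435259 -0.59992208  0.40346621] [-1.02714184e-03  9.90020367e-01  1.40920609e-01 -2.36362657e-05] 0.0
top [[0.01, -1.0, 0.024, 0.504], [-1.0, -0.01, -0.018, 0.007], [0.018, -0.024, -1.0, 0.88], [0.0, 0.0, 0.0, 1.0]]
tray [(0.7, array([ 0.5241, -0.1854,  0.0008]))]
rack [(0.94, array([0.5088, 0.1803, 0.0048])), (0.38, array([ 0.4883, -0.0959,  0.0053]))]
drum [(0.66, array([ 0.4887, -0.0927,  0.0077]))]
block [(0.68, array([ 0.5418, -0.2176,  0.0082])), (0.24, array([ 0.5212, -0.1568,  0.0085]))]
cone [(0.8, array([ 0.5575, -0.2776,  0.0137])), (0.36, array([0.595 , 0.1848, 0.0023]))]
slim [(0.66, array([ 0.3981, -0.152 , -0.0006])), (0.6, array([ 0.4032, -0.2321,  0.002 ])), (0.52, array([ 0.3956, -0.0602,  0.003 ]))]
chips_a [(0.73, array([ 0.514 , -0.1591,  0.0066])), (0.55, array([ 0.5894, -0.1278,  0.0045])), (0.35, array([ 0.5393, -0.2217,  0.0074])), (0.32, array([ 0.5178, -0.1583,  0.0089]))]
divider_bar [(0.6, array([0.5954, 0.1844, 0.0021]))]
pad_drum [(0.57, array([ 0.4888, -0.0978,  0.007 ]))]
pad_slim [(0.89, array([ 0.518 , -0.159 ,  0.0097])), (0.27, array([0.5055, 0.1785, 0.0046]))]
side [[0.996, -0.079, 0.048, 0.488], [-0.091, -0.767, 0.635, -0.61], [-0.014, -0.637, -0.771, 0.773], [0.0, 0.0, 0.0, 1.0]]
drum [(0.83, array([ 0.4911, -0.0974,  0.0103]))]
block [(0.91, array([ 0.5368, -0.2186,  0.0098]))]
cone [(0.93, array([ 0.5615, -0.2731,  0.0102]))]
slim [(0.85, array([ 3.945e-01, -5.870e-02, -2.000e-04])), (0.6, array([ 0.5181, -0.1517,  0.0091])), (0.59, array([ 0.3963, -0.1521, -0.0012])), (0.59, array([ 0.402 , -0.2332, -0.0049]))]
```

View pics/top0.png

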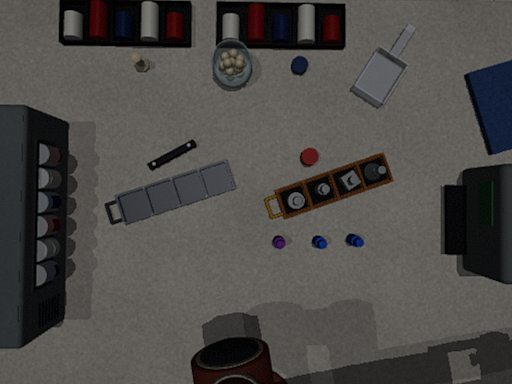

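View pics/side0.png

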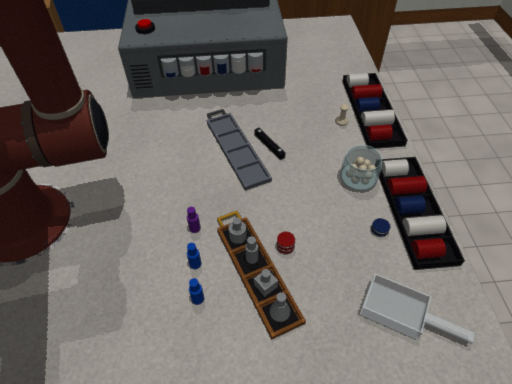

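The tray handle (273,205) and rack handle (113,212) both point left, towards +y. From the tray handle the order is drum (297,200), slim (323,188), block (349,180), cone (375,170). There are three slim look-alikes: purple (279,242) and blue (320,242) and (355,240). The grey one in the tray at (323,188) is the one meant. I'll confirm that in an enlarged crop.

```bash
python3 - <<'E'
from h import *
a=cv2.imread("pics/top0.png")
r=cv2.resize(a[145:255,100:400],None,fx=2.66,fy=2.66,interpolation=cv2.INTER_CUBIC)
cv2.imwrite("pics/crop.png",cv2.convertScaleAbs(r,alpha=1.8))
print({k:v for k,v in manip.get_calibration("top").items() if k!="T"}, manip.get_calibration("wrist")["T"])
E
```

```text
{'fx': 374.48279312970726, 'fy': 374.48279312970726, 'cx': 256.11168670237356, 'cy': 184.9586940671869} [[ 2.78553766e-01 -9.08805177e-01 -3.10613827e-01  2.55455296e-01]
 [-9.60420602e-01 -2.63670045e-01 -8.98352592e-02 -5.77307335e-01]
 [-2.56813329e-04  3.23343869e-01 -9.46281500e-01  3.73454863e-01]
 [ 0.00000000e+00  0.00000000e+00  0.00000000e+00  1.00000000e+00]]
```

View pics/crop.png

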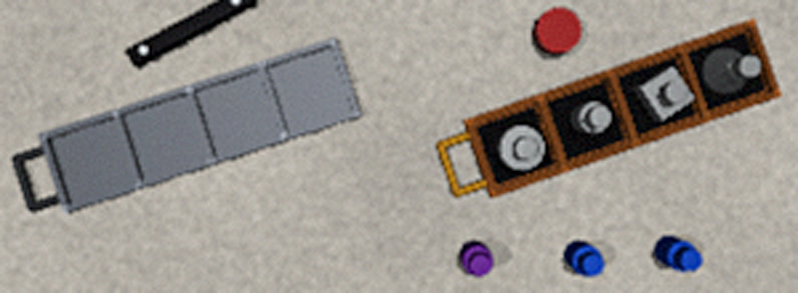

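The crop shows the silver slim in the second bay from the tray handle; the blue and purple look-alikes stand outside the tray. Next I'll work out the poses.

```bash
python3 - <<'E'
from h import *
c=manip.get_calibration("top");T=np.array(c["T"])
def w(p,z):
    u,v=p[0]/2.66+100,p[1]/2.66+145
    d=T[:3,:3]@[(u-c["cx"])/c["fx"],(v-c["cy"])/c["fy"],1]
    return T[:3,3]+d*(z-T[2,3])/d[2]
for n,P in dict(rack=[(41,134),(337,40),(360,115),(70,212)],tray=[(466,121),(755,21),(779,96),(491,196)]).items():
    W=np.array([w(p,.014)[:2] for p in P]);m=W.mean(0);d=W[0]+W[3]-W[1]-W[2];print(n,W.round(4).tolist(),m.round(4),"len",np.linalg.norm(d)/2)
    y=d/np.linalg.norm(d);print(" yaw",np.arctan2(-y[0],y[1]));print(" bays(+99..-99)",[(m+k*y).round(4).tolist() for k in(.099,.033,-.033,-.099)])
for n,p,z in(("drum",(525,149),.068),("slim",(598,116),.080),("block",(675,93),.062),("cone",(750,66),.074)):print(n,w(p,z).round(4))
E
```

```text
rack [[0.4973, 0.3146], [0.5815, 0.0604], [0.5165, 0.0397], [0.4303, 0.2885]] [0.5064 0.1758] len 0.2655089842149274
 yaw 0.32668467864885153
 bays(+99..-99) [[0.4746, 0.2696], [0.4958, 0.207], [0.517, 0.1445], [0.5382, 0.082]]
tray [[0.5122, -0.0525], [0.6024, -0.3053], [0.5369, -0.3266], [0.4473, -0.0748]] [ 0.5247 -0.1898] len 0.26781625429407707
 yaw 0.3423579403932178
 bays(+99..-99) [[0.4915, -0.0965], [0.5136, -0.1587], [0.5358, -0.2209], [0.5579, -0.283]]
drum [ 0.4893 -0.0972  0.068 ]
slim [ 0.5167 -0.1544  0.08  ]
block [ 0.5366 -0.2216  0.062 ]
cone [ 0.5588 -0.2796  0.074 ]
```

>>> {"api": "play_rows", "payload": {"increments": [{"offset":[30,-27,0],"twist":-0.12,"grip":0.6},{"offset":[60,-53,0],"twist":-0.24,"grip":0.6},{"offset":[90,-80,0],"twist":-0.36,"grip":0.6},{"offset":[120,-106,0],"twist":-0.48,"grip":0.6},{"offset":[150,-133,0],"twist":-0.6,"grip":0.6}]}}

```text
time: 1.22
tool_pos: [0.2819, -0.429, 0.4047]
tool_rot: [0.0, 0.903, 0.43, 0.0]
contact_force: [1.3, 0.1, -0.1]
gripper_width: 0.6
```

>>> {"api": "play_rows", "payload": {"increments": [{"offset":[39,-5,0],"twist":-0.12,"grip":0.6},{"offset":[78,-10,0],"twist":-0.24,"grip":0.6},{"offset":[117,-14,0],"twist":-0.36,"grip":0.6},{"offset":[156,-19,0],"twist":-0.48,"grip":0.6},{"offset":[195,-24,0],"twist":-0.6,"grip":0.6}]}}

```text
time: 1.63
tool_pos: [0.3871, -0.2629, 0.405]
tool_rot: [0.001, 0.736, 0.677, 0.0]
contact_force: [0.8, -0.4, 0.2]
gripper_width: 0.603
```

```bash
cat >> h.py <<'E'
def go(x,y,z=None):
    "tool-axis offset in mm from the current pose to a world point, and twist to yaw 1.906"
    from scipy.spatial.transform import Rotation as R
    s=manip.state();q=s["tool_rot"];r=R.from_quat(np.r_[q[1:],q[0]]).as_matrix()
    p=np.array(s["tool_pos"]);th=np.arctan2(r[1,0],r[0,0])
    return "t=%.2f"%s["time"],p.round(4),"yaw %.3f twist %.3f"%(th,th-1.906),"offset",(1000*r.T@(np.array([x,y,p[2] if z is None else z])-p)).round(1)
E
python3 -c "
from h import *
print(*go(.489,-.097,.36))"
```

```text
t=1.63 [ 0.3871 -0.2629  0.405 ] yaw 1.488 twist -0.418 offset [173.7  87.8  45. ]
```

>>> {"api": "play_rows", "payload": {"increments": [{"offset":[35,17,9],"twist":-0.1,"grip":0.6},{"offset":[70,35,18],"twist":-0.2,"grip":0.6},{"offset":[105,53,27],"twist":-0.3,"grip":0.6},{"offset":[140,70,36],"twist":-0.418,"grip":0.6},{"offset":[174,88,45],"twist":-0.418,"grip":0.6}]}}

```text
time: 2.05
tool_pos: [0.4901, -0.0971, 0.3597]
tool_rot: [0.001, 0.58, 0.815, 0.0]
contact_force: [-0.4, -0.5, -0.0]
gripper_width: 0.596
```

```bash
python3 - <<'E'
from h import *
print(*go(.489,-.097,.217))
im,T=snap("wrist","w1.png")
for q in("drum","slim","block","cone"):print(q,find(q,"wrist",T)[:3])
E
```

```text
t=2.05 [ 0.4901 -0.0971  0.3597] yaw 1.905 twist -0.001 offset [  0.5  -1.1 142.7]
drum [(0.85, array([ 0.488 , -0.0916,  0.0088]))]
slim [(0.92, array([ 0.3997, -0.153 ,  0.0023])), (0.83, array([ 3.949e-01, -6.160e-02,  2.000e-04])), (0.78, array([ 0.4032, -0.2273, -0.0006]))]
block [(0.63, array([ 0.5379, -0.2215,  0.007 ]))]
cone [(0.73, array([ 0.5592, -0.2795,  0.0123])), (0.65, array([ 0.4942, -0.0965,  0.0053]))]
```

View pics/w1.png

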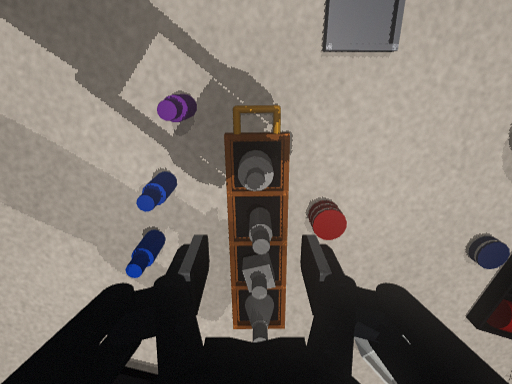

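The wrist view shows the tray upright in the image, with knob centres at about drum (255,179), slim (261,239), block (259,283) and cone (261,326). I'll check these by triangulating at knob height.

```bash
python3 - <<'E'
from h import *
c=manip.get_calibration("wrist");T=np.array(c["T"])
for n,p,z in(("drum",(255,179),.058),("slim",(261,239),.070),("block",(259,283),.052),("cone",(261,326),.064)):
    d=T[:3,:3]@[(p[0]-c["cx"])/c["fx"],(p[1]-c["cy"])/c["fy"],1]
    print(n,(T[:3,3]+d*(z-T[2,3])/d[2]).round(4))
print(*go(.489,-.0965,.217))
E
```

```text
drum [ 0.491  -0.0994  0.058 ]
slim [ 0.5162 -0.1542  0.07  ]
block [ 0.5366 -0.218   0.052 ]
cone [ 0.5553 -0.2652  0.064 ]
t=2.30 [ 0.4895 -0.0992  0.3599] yaw 1.901 twist -0.005 offset [  2.8   0.4 142.9]
```

>>> {"api": "play_rows", "payload": {"increments": [{"offset":[2,0,30],"twist":0,"grip":0.6},{"offset":[2,0,65],"twist":0,"grip":0.6},{"offset":[2,0,100],"twist":0,"grip":0.6},{"offset":[2,0,128],"twist":0,"grip":0.6},{"offset":[2,0,142],"twist":0,"grip":0.6}]}}

```text
time: 2.72
tool_pos: [0.4869, -0.0984, 0.2142]
tool_rot: [-0.002, 0.583, 0.813, -0.001]
contact_force: [0.1, -0.1, -0.8]
gripper_width: 0.599
```

>>> {"api": "play_rows", "payload": {"increments": [{"offset":[0,0,0],"twist":0,"grip":0.4},{"offset":[0,0,0],"twist":0,"grip":0.3},{"offset":[0,0,0],"twist":0,"grip":0.2},{"offset":[0,0,0],"twist":0,"grip":0.1},{"offset":[0,0,0],"twist":0,"grip":0.1}]}}

```text
time: 3.13
tool_pos: [0.4893, -0.0978, 0.2192]
tool_rot: [0.001, 0.582, 0.814, 0.0]
contact_force: [-0.8, -1.3, 0.2]
gripper_width: 0.171
```

```bash
python3 - <<'E'
from h import *
s=manip.state();print(s["tool_pos"],s["gripper_width"],s["contact_force"])
im,T=snap("wrist","w2.png");snap("side","s2.png")
a=cv2.imread("pics/s2.png")[190:350,180:340];cv2.imwrite("pics/w2s2.png",np.hstack([cv2.resize(im,(440,330)),cv2.resize(a,(330,330))]))
E
```

```text
[ 0.48931178 -0.0977644   0.21923429] 0.1711740019237262 [-0.76158542 -1.30025618  0.23714456]
```

View pics/w2s2.png

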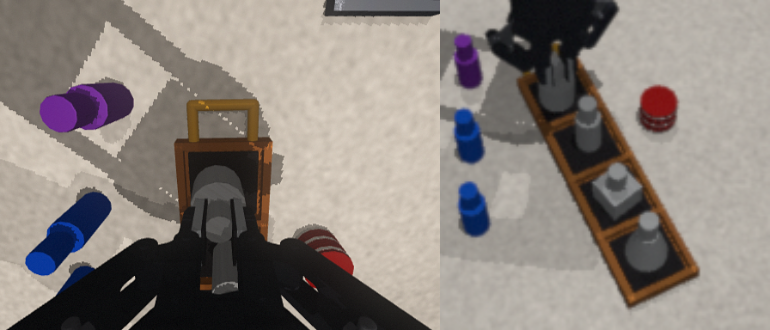

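The gripper is closed on the drum's knob; the side crop shows it around the knob. I'll settle the grip and then lift.

>>> {"api": "play_rows", "payload": {"increments": [{"offset":[0,0,0],"twist":0,"grip":0.05},{"offset":[0,0,0],"twist":0,"grip":0.05},{"offset":[0,0,0],"twist":0,"grip":0.05}]}}

```text
time: 3.48
tool_pos: [0.4895, -0.0976, 0.2192]
tool_rot: [0.001, 0.581, 0.814, -0.0]
contact_force: [-3.0, -1.8, 6.3]
gripper_width: 0.174
```

>>> {"api": "play_rows", "payload": {"increments": [{"offset":[0,0,-4],"twist":0,"grip":0.05},{"offset":[0,0,-16],"twist":0,"grip":0.05},{"offset":[0,0,-36],"twist":0,"grip":0.05},{"offset":[0,0,-56],"twist":0,"grip":0.05},{"offset":[0,0,-66],"twist":0,"grip":0.05}]}}

```text
time: 3.9
tool_pos: [0.4894, -0.0971, 0.2863]
tool_rot: [0.001, 0.581, 0.814, 0.001]
contact_force: [0.8, -0.3, -3.2]
gripper_width: 0.173
```

```bash
python3 - <<'E'
from h import *
s=manip.state();print(s["gripper_width"],s["contact_force"])
print(*go(.539,.083))
im,T=snap("wrist","w3.png")
print(find("rack","wrist",T))
E
```

```text
0.1729528550571674 [ 0.76194383 -0.3453587  -3.20226095]
t=3.90 [ 0.4894 -0.0971  0.2863] yaw 1.901 twist -0.005 offset [154.3 105.4   0. ]
[]
```

View pics/w3.png

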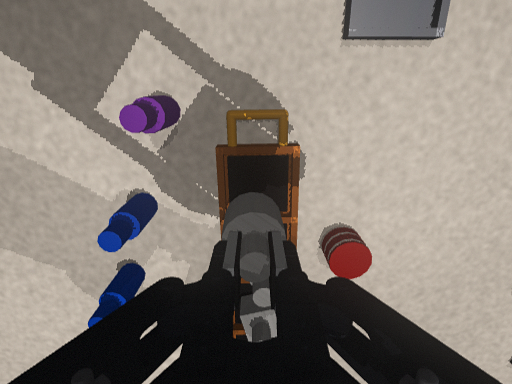

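The drum hangs upright in the grip at (255,225) and its bay is empty. I'll carry it to the rack.

>>> {"api": "play_rows", "payload": {"increments": [{"offset":[8,5,0],"twist":0,"grip":0.05},{"offset":[24,16,0],"twist":0,"grip":0.05},{"offset":[46,31,0],"twist":0,"grip":0.05},{"offset":[68,46,0],"twist":0,"grip":0.05},{"offset":[90,61,0],"twist":0,"grip":0.05}]}}

```text
time: 4.42
tool_pos: [0.5168, 0.0094, 0.2815]
tool_rot: [-0.002, 0.582, 0.813, -0.001]
contact_force: [0.8, 0.3, -4.2]
gripper_width: 0.173
```

>>> {"api": "play_rows", "payload": {"increments": [{"offset":[22,15,0],"twist":0,"grip":0.05},{"offset":[43,29,0],"twist":0,"grip":0.05},{"offset":[57,39,0],"twist":0,"grip":0.05},{"offset":[64,44,0],"twist":0,"grip":0.05},{"offset":[64,44,0],"twist":0,"grip":0.05}]}}

```text
time: 4.83
tool_pos: [0.5379, 0.0842, 0.282]
tool_rot: [-0.001, 0.58, 0.814, -0.001]
contact_force: [-0.6, -0.1, -2.6]
gripper_width: 0.171
```

```bash
python3 - <<'E'
from h import *
print(*go(.539,.083,.217))
im,T=snap("wrist","w4.png");print(T.round(4).tolist())
print(find("rack","wrist",T),find("drum","wrist",T))
E
```

```text
t=4.83 [0.5379 0.0842 0.282 ] yaw 1.903 twist -0.003 offset [-1.6  0.8 65. ]
[[0.9454, 0.3096, 0.102, 0.5118], [0.326, -0.8949, -0.3047, 0.1626], [-0.0031, 0.3213, -0.947, 0.2508], [0.0, 0.0, 0.0, 1.0]]
[(0.85, array([5.068e-01, 1.841e-01, 4.000e-04]))] [(0.78, array([0.5339, 0.0844, 0.0729]))]
```

View pics/w4.png

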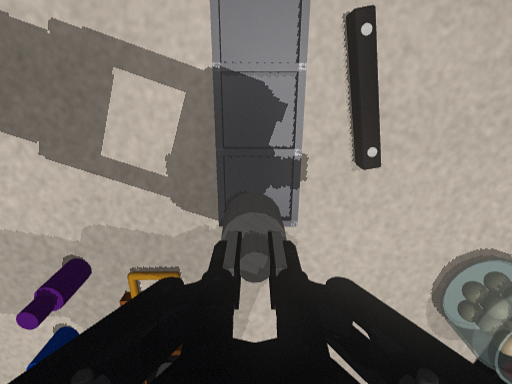

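The wrist view shows rack dividers at rows 153 and 66, walls at columns 218–300, and the drum above the last bay at (255,220). I'll project these.

```bash
python3 - <<'E'
from h import *
c=manip.get_calibration("wrist");T=np.array(c["T"])
def w(p,z=.014):
    d=T[:3,:3]@[(p[0]-c["cx"])/c["fx"],(p[1]-c["cy"])/c["fy"],1]
    return (T[:3,3]+d*(z-T[2,3])/d[2])[:2]
a,b,e=w((259,153)),w((260,66)),w((259,224))
print("y=-66",a.round(4),"y=0",b.round(4),"spacing",np.linalg.norm(b-a),"end",e.round(4),np.linalg.norm(e-a))
y=(b-a)/np.linalg.norm(b-a);print("yaw",np.arctan2(-y[0],y[1]),"width",np.linalg.norm(w((300,153))-w((219,153))))
print("bays",[(b+k*y).round(4).tolist() for k in(.099,.033,-.033,-.099)],manip.state()["tool_pos"])
E
```

```text
y=-66 [0.5314 0.1141] y=0 [0.5099 0.1782] spacing 0.06752030458361499 end [0.553  0.0519] 0.06592126264108882
yaw 0.32295344414663024 width 0.06812331240016348
bays [[0.4785, 0.2721], [0.4995, 0.2095], [0.5204, 0.1469], [0.5414, 0.0843]] [0.53791524 0.08199899 0.2827837 ]
```

>>> {"api": "play_rows", "payload": {"increments": [{"offset":[1,2,16],"twist":0,"grip":0.05},{"offset":[1,2,36],"twist":0,"grip":0.05},{"offset":[1,2,52],"twist":0,"grip":0.05},{"offset":[1,2,60],"twist":0,"grip":0.05},{"offset":[1,2,62],"twist":0,"grip":0.05}]}}

```text
time: 5.4
tool_pos: [0.5388, 0.0831, 0.2195]
tool_rot: [-0.002, 0.582, 0.813, -0.001]
contact_force: [-1.8, 0.8, -2.2]
gripper_width: 0.173
```

>>> {"api": "play_rows", "payload": {"increments": [{"offset":[0,0,1],"twist":0,"grip":0.05},{"offset":[0,0,2],"twist":0,"grip":0.05},{"offset":[0,0,2],"twist":0,"grip":0.05}]}}

```text
time: 5.65
tool_pos: [0.5405, 0.0839, 0.2209]
tool_rot: [0.001, 0.582, 0.814, 0.001]
contact_force: [0.1, 0.2, -3.4]
gripper_width: 0.175
```

>>> {"api": "play_rows", "payload": {"increments": [{"offset":[0,0,1],"twist":0,"grip":0.05},{"offset":[0,0,2],"twist":0,"grip":0.05},{"offset":[0,0,3],"twist":0,"grip":0.05},{"offset":[0,0,4],"twist":0,"grip":0.05},{"offset":[0,0,4],"twist":0,"grip":0.05}]}}

```text
time: 6.07
tool_pos: [0.5401, 0.0841, 0.2163]
tool_rot: [0.0, 0.581, 0.814, 0.0]
contact_force: [-2.0, 0.0, 0.4]
gripper_width: 0.176
```

>>> {"api": "play_rows", "payload": {"increments": [{"offset":[0,0,1],"twist":0,"grip":0.05},{"offset":[0,0,1],"twist":0,"grip":0.05}]}}

```text
time: 6.23
tool_pos: [0.5403, 0.0841, 0.2163]
tool_rot: [0.0, 0.581, 0.814, -0.0]
contact_force: [-4.7, -0.4, 6.4]
gripper_width: 0.172
```

The drum is on the floor. I'll release it and go up.

>>> {"api": "play_rows", "payload": {"increments": [{"offset":[0,0,0],"twist":0,"grip":0.25},{"offset":[0,0,0],"twist":0,"grip":0.35},{"offset":[0,0,0],"twist":0,"grip":0.5},{"offset":[0,0,0],"twist":0,"grip":0.6},{"offset":[0,0,-10],"twist":0,"grip":0.6}]}}

```text
time: 6.65
tool_pos: [0.539, 0.0841, 0.2229]
tool_rot: [-0.002, 0.581, 0.814, -0.001]
contact_force: [-1.3, 0.0, -0.6]
gripper_width: 0.6
```

>>> {"api": "play_rows", "payload": {"increments": [{"offset":[0,0,-30],"twist":0,"grip":0.6},{"offset":[0,0,-65],"twist":0,"grip":0.6},{"offset":[0,0,-100],"twist":0,"grip":0.6},{"offset":[0,0,-125],"twist":0,"grip":0.6},{"offset":[0,0,-125],"twist":0,"grip":0.6}]}}

```text
time: 7.07
tool_pos: [0.5417, 0.0842, 0.3583]
tool_rot: [0.005, 0.581, 0.814, 0.004]
contact_force: [0.8, -0.3, 0.7]
gripper_width: 0.599
```

```bash
python3 - <<'E'
from h import *
print(*go(.5165,-.1545,.275))
im,T=snap("wrist","w5.png");T2=snap("top","t5.png")[1]
a=cv2.imread("pics/t5.png")[130:240,90:310]
cv2.imwrite("pics/c5.png",np.hstack([cv2.resize(im,(400,300)),cv2.resize(a,(400,300))]))
print(find("drum","wrist",T),find("drum","top",T2))
E
```

```text
t=7.07 [0.5417 0.0842 0.3583] yaw 1.901 twist -0.005 offset [-217.3 -102.3   82.9]
[(0.81, array([0.5391, 0.087 , 0.0062]))] []
```

View pics/c5.png

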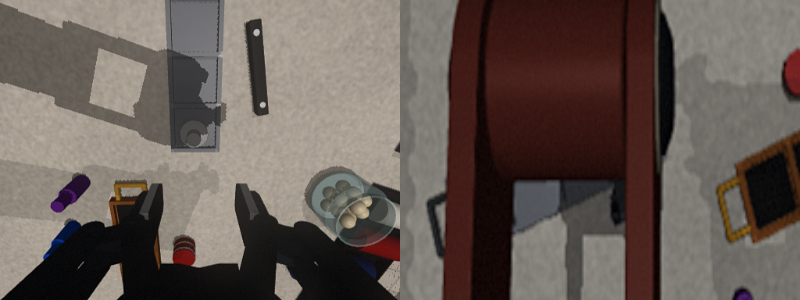

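The drum stands centred in the rack's end bay, at (196,131) in the left half. Next is the slim.

>>> {"api": "play_rows", "payload": {"increments": [{"offset":[-30,-14,0],"twist":0,"grip":0.6},{"offset":[-65,-30,5],"twist":0,"grip":0.6},{"offset":[-100,-47,20],"twist":0,"grip":0.6},{"offset":[-133,-63,35],"twist":0,"grip":0.6},{"offset":[-165,-78,45],"twist":0,"grip":0.6}]}}

```text
time: 7.68
tool_pos: [0.518, -0.0986, 0.3012]
tool_rot: [-0.002, 0.581, 0.814, -0.001]
contact_force: [0.4, 0.3, 0.3]
gripper_width: 0.596
```

>>> {"api": "play_rows", "payload": {"increments": [{"offset":[-30,-14,8],"twist":0,"grip":0.6},{"offset":[-47,-22,10],"twist":0,"grip":0.6},{"offset":[-52,-24,10],"twist":0,"grip":0.6},{"offset":[-52,-24,10],"twist":0,"grip":0.6},{"offset":[-52,-24,10],"twist":0,"grip":0.6}]}}

```text
time: 8.1
tool_pos: [0.5135, -0.1538, 0.2937]
tool_rot: [-0.001, 0.581, 0.814, 0.0]
contact_force: [0.1, -0.1, -0.2]
gripper_width: 0.602
```

```bash
python3 - <<'E'
from h import *
im,T=snap("wrist","w6.png");snap("side","s6.png")
print(*go(.5165,-.1545,.231))
print(find("slim","wrist",T))
E
```

```text
t=8.20 [ 0.5138 -0.1532  0.2945] yaw 1.902 twist -0.004 offset [-2.2  2.1 63.4]
[(0.98, array([ 0.4031, -0.2314, -0.0027])), (0.94, array([ 0.3999, -0.15  ,  0.0016])), (0.85, array([ 0.5178, -0.1535,  0.0079])), (0.76, array([ 0.3966, -0.0635, -0.0018])), (0.36, array([ 0.5631, -0.2778,  0.0041]))]
```

>>> {"api": "play_rows", "payload": {"increments": [{"offset":[-1,2,12],"twist":0,"grip":0.6},{"offset":[-1,2,30],"twist":0,"grip":0.6},{"offset":[-1,2,48],"twist":0,"grip":0.6},{"offset":[-1,2,60],"twist":0,"grip":0.6},{"offset":[-1,2,64],"twist":0,"grip":0.6}]}}

```text
time: 8.67
tool_pos: [0.515, -0.1535, 0.2276]
tool_rot: [-0.002, 0.581, 0.814, -0.0]
contact_force: [-0.1, -0.2, 0.4]
gripper_width: 0.598
```

>>> {"api": "play_rows", "payload": {"increments": [{"offset":[0,0,0],"twist":0,"grip":0.4},{"offset":[0,0,0],"twist":0,"grip":0.3},{"offset":[0,0,0],"twist":0,"grip":0.2},{"offset":[0,0,0],"twist":0,"grip":0.05},{"offset":[0,0,0],"twist":0,"grip":0.05}]}}

```text
time: 9.08
tool_pos: [0.5165, -0.1548, 0.2321]
tool_rot: [0.001, 0.581, 0.814, 0.0]
contact_force: [0.4, -0.1, 2.0]
gripper_width: 0.173
```

>>> {"api": "play_rows", "payload": {"increments": [{"offset":[0,0,0],"twist":0,"grip":0.05},{"offset":[0,0,0],"twist":0,"grip":0.05}]}}

```text
time: 9.25
tool_pos: [0.5166, -0.1548, 0.232]
tool_rot: [0.001, 0.581, 0.814, 0.0]
contact_force: [0.5, 0.8, 3.4]
gripper_width: 0.173
```

>>> {"api": "play_rows", "payload": {"increments": [{"offset":[0,0,-4],"twist":0,"grip":0.05},{"offset":[0,0,-18],"twist":0,"grip":0.05},{"offset":[0,0,-42],"twist":0,"grip":0.05},{"offset":[0,0,-68],"twist":0,"grip":0.05},{"offset":[0,0,-85],"twist":0,"grip":0.05}]}}

```text
time: 9.67
tool_pos: [0.5158, -0.1545, 0.3172]
tool_rot: [0.0, 0.581, 0.814, -0.0]
contact_force: [0.4, -0.5, -1.4]
gripper_width: 0.17
```

```bash
python3 -c "
from h import *
print(manip.state()['contact_force'],*go(.5186,.1467))"
```

```text
[ 0.43858248 -0.4669471  -1.40610927] t=9.67 [ 0.5158 -0.1545  0.3172] yaw 1.901 twist -0.005 offset [ 2.841e+02  1.003e+02 -1.000e-01]
```

>>> {"api": "play_rows", "payload": {"increments": [{"offset":[8,3,0],"twist":0,"grip":0.05},{"offset":[26,9,0],"twist":0,"grip":0.05},{"offset":[54,19,0],"twist":0,"grip":0.05},{"offset":[84,30,0],"twist":0,"grip":0.05},{"offset":[114,40,0],"twist":0,"grip":0.05}]}}

```text
time: 10.08
tool_pos: [0.5158, -0.0321, 0.3134]
tool_rot: [-0.002, 0.582, 0.813, -0.001]
contact_force: [0.6, 0.1, -2.7]
gripper_width: 0.175
```

>>> {"api": "play_rows", "payload": {"increments": [{"offset":[30,11,0],"twist":0,"grip":0.05},{"offset":[60,21,0],"twist":0,"grip":0.05},{"offset":[90,32,0],"twist":0,"grip":0.05},{"offset":[116,41,0],"twist":0,"grip":0.05},{"offset":[138,49,0],"twist":0,"grip":0.05}]}}

```text
time: 10.5
tool_pos: [0.5171, 0.115, 0.3133]
tool_rot: [-0.002, 0.581, 0.814, -0.001]
contact_force: [0.6, -0.4, -2.2]
gripper_width: 0.171
```

>>> {"api": "play_rows", "payload": {"increments": [{"offset":[16,6,0],"twist":0,"grip":0.05},{"offset":[27,10,0],"twist":0,"grip":0.05},{"offset":[32,11,0],"twist":0,"grip":0.05},{"offset":[32,11,0],"twist":0,"grip":0.05},{"offset":[32,11,0],"twist":0,"grip":0.05}]}}

```text
time: 10.92
tool_pos: [0.5183, 0.1462, 0.3149]
tool_rot: [-0.0, 0.581, 0.814, -0.001]
contact_force: [-0.1, -0.2, -1.9]
gripper_width: 0.177
```

```bash
python3 -c "
from h import *
snap('wrist','w7.png')
print(manip.state()['contact_force'],*go(.5186,.1467,.228))"
```

```text
[ 0.36822001 -0.25995145 -2.48249165] t=10.97 [0.5184 0.1459 0.3152] yaw 1.900 twist -0.006 offset [ 0.7  0.5 87.2]
```

>>> {"api": "play_rows", "payload": {"increments": [{"offset":[1,0,18],"twist":0,"grip":0.05},{"offset":[1,0,44],"twist":0,"grip":0.05},{"offset":[1,0,66],"twist":0,"grip":0.05},{"offset":[1,0,80],"twist":0,"grip":0.05},{"offset":[1,0,83],"twist":0,"grip":0.05}]}}

```text
time: 11.38
tool_pos: [0.5168, 0.1462, 0.2292]
tool_rot: [-0.002, 0.582, 0.813, -0.002]
contact_force: [-0.7, 0.1, -1.7]
gripper_width: 0.174
```

>>> {"api": "play_rows", "payload": {"increments": [{"offset":[0,0,0],"twist":0,"grip":0.05},{"offset":[0,0,1],"twist":0,"grip":0.05},{"offset":[0,0,2],"twist":0,"grip":0.05},{"offset":[0,0,3],"twist":0,"grip":0.05},{"offset":[0,0,4],"twist":0,"grip":0.05}]}}

```text
time: 11.8
tool_pos: [0.5187, 0.1475, 0.2299]
tool_rot: [0.001, 0.581, 0.814, 0.001]
contact_force: [0.1, 0.2, -2.1]
gripper_width: 0.172
```

>>> {"api": "play_rows", "payload": {"increments": [{"offset":[0,0,0],"twist":0,"grip":0.05},{"offset":[0,0,1],"twist":0,"grip":0.05},{"offset":[0,0,1],"twist":0,"grip":0.05}]}}

```text
time: 12.05
tool_pos: [0.5186, 0.1476, 0.229]
tool_rot: [0.0, 0.581, 0.814, 0.0]
contact_force: [-2.0, -0.3, 5.0]
gripper_width: 0.172
```

Contact. I'll release, rise, and go to the block.

>>> {"api": "play_rows", "payload": {"increments": [{"offset":[0,0,0],"twist":0,"grip":0.25},{"offset":[0,0,0],"twist":0,"grip":0.35},{"offset":[0,0,0],"twist":0,"grip":0.5},{"offset":[0,0,0],"twist":0,"grip":0.6},{"offset":[0,0,-10],"twist":0,"grip":0.6}]}}

```text
time: 12.47
tool_pos: [0.5172, 0.1473, 0.2358]
tool_rot: [-0.002, 0.581, 0.814, -0.002]
contact_force: [-1.8, -0.9, 0.2]
gripper_width: 0.603
```

>>> {"api": "play_rows", "payload": {"increments": [{"offset":[0,0,-30],"twist":0,"grip":0.6},{"offset":[0,0,-65],"twist":0,"grip":0.6},{"offset":[0,0,-100],"twist":0,"grip":0.6},{"offset":[0,0,-110],"twist":0,"grip":0.6},{"offset":[0,0,-110],"twist":0,"grip":0.6}]}}

```text
time: 12.88
tool_pos: [0.5194, 0.1477, 0.3532]
tool_rot: [0.003, 0.581, 0.814, 0.003]
contact_force: [0.2, -0.3, 0.6]
gripper_width: 0.601
```

```bash
python3 - <<'E'
from h import *
print(*go(.5366,-.2205))
im,T=snap("wrist","w8.png")
print(find("slim","wrist",T),find("drum","wrist",T))
E
```

```text
t=12.88 [0.5194 0.1477 0.3532] yaw 1.901 twist -0.005 offset [-3.539e+02 -1.030e+02 -3.000e-01]
[(0.91, array([ 3.968e-01, -6.260e-02, -1.000e-04])), (0.88, array([0.5195, 0.1488, 0.0044]))] [(0.81, array([0.5357, 0.0864, 0.0039]))]
```

View pics/w8.png

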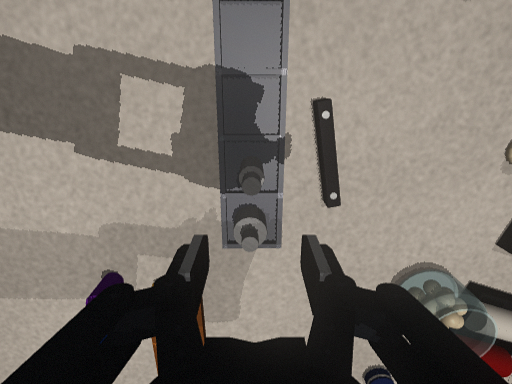

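Slim (251,180) and drum (250,230) both stand upright in their bays. On to the block.

>>> {"api": "play_rows", "payload": {"increments": [{"offset":[-25,-7,0],"twist":0,"grip":0.6},{"offset":[-60,-17,0],"twist":0,"grip":0.6},{"offset":[-97,-28,0],"twist":0,"grip":0.6},{"offset":[-134,-39,5],"twist":0,"grip":0.6},{"offset":[-171,-50,10],"twist":0,"grip":0.6}]}}

```text
time: 13.45
tool_pos: [0.5254, -0.0319, 0.3351]
tool_rot: [-0.002, 0.581, 0.814, -0.001]
contact_force: [0.8, 0.0, -0.2]
gripper_width: 0.599
```

>>> {"api": "play_rows", "payload": {"increments": [{"offset":[-37,-11,7],"twist":0,"grip":0.6},{"offset":[-74,-22,14],"twist":0,"grip":0.6},{"offset":[-111,-32,24],"twist":0,"grip":0.6},{"offset":[-145,-42,34],"twist":0,"grip":0.6},{"offset":[-170,-49,45],"twist":0,"grip":0.6}]}}

```text
time: 13.87
tool_pos: [0.5339, -0.2096, 0.2896]
tool_rot: [-0.002, 0.582, 0.813, -0.0]
contact_force: [-0.2, 0.7, -0.7]
gripper_width: 0.603
```

>>> {"api": "play_rows", "payload": {"increments": [{"offset":[-13,-3,0],"twist":0,"grip":0.6},{"offset":[-13,-3,0],"twist":0,"grip":0.6},{"offset":[-13,-3,0],"twist":0,"grip":0.6}]}}

```text
time: 14.12
tool_pos: [0.5361, -0.2202, 0.2913]
tool_rot: [-0.002, 0.582, 0.813, 0.0]
contact_force: [-0.1, 0.4, 0.8]
gripper_width: 0.598
```

```bash
python3 - <<'E'
from h import *
im,T=snap("wrist","w9.png");print(find("block","wrist",T),find("cone","wrist",T))
print(*go(.5375,-.2195,.213))
E
```

```text
[(0.86, array([ 0.5379, -0.2211,  0.0096])), (0.48, array([ 0.5229, -0.1884,  0.0027])), (0.47, array([ 0.5563, -0.2802,  0.0118]))] [(0.82, array([ 0.5588, -0.2786,  0.009 ]))]
t=14.27 [ 0.5366 -0.2191  0.2929] yaw 1.902 twist -0.004 offset [-0.7  0.7 79.9]
```

View pics/w9.png

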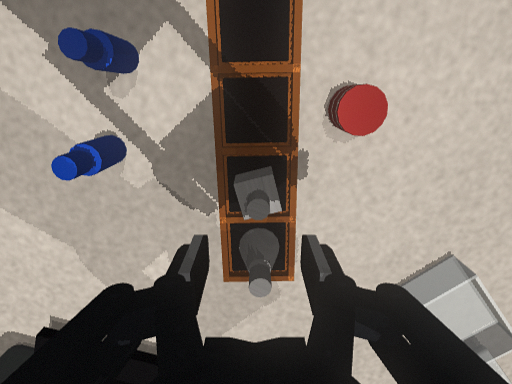

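Block knob at (258,200), cone knob at (260,280), both in line with the jaws. Grasping the block.

>>> {"api": "play_rows", "payload": {"increments": [{"offset":[-1,1,16],"twist":0,"grip":0.6},{"offset":[-1,1,40],"twist":0,"grip":0.6},{"offset":[-1,1,60],"twist":0,"grip":0.6},{"offset":[-1,1,76],"twist":0,"grip":0.6},{"offset":[-1,1,80],"twist":0,"grip":0.6}]}}

```text
time: 14.68
tool_pos: [0.5367, -0.219, 0.2099]
tool_rot: [-0.002, 0.581, 0.814, -0.0]
contact_force: [0.1, 0.4, -0.4]
gripper_width: 0.601
```

>>> {"api": "play_rows", "payload": {"increments": [{"offset":[0,0,0],"twist":0,"grip":0.4},{"offset":[0,0,0],"twist":0,"grip":0.3},{"offset":[0,0,0],"twist":0,"grip":0.2},{"offset":[0,0,0],"twist":0,"grip":0.05},{"offset":[0,0,0],"twist":0,"grip":0.05}]}}

```text
time: 15.1
tool_pos: [0.5385, -0.2213, 0.2148]
tool_rot: [0.001, 0.581, 0.814, 0.0]
contact_force: [-0.1, 2.4, 5.2]
gripper_width: 0.174
```

>>> {"api": "play_rows", "payload": {"increments": [{"offset":[0,0,0],"twist":0,"grip":0.05},{"offset":[0,0,0],"twist":0,"grip":0.05}]}}

```text
time: 15.27
tool_pos: [0.5385, -0.2213, 0.2148]
tool_rot: [0.001, 0.581, 0.814, 0.0]
contact_force: [-0.3, 2.1, 5.4]
gripper_width: 0.172
```

>>> {"api": "play_rows", "payload": {"increments": [{"offset":[0,0,-4],"twist":0,"grip":0.05},{"offset":[0,0,-20],"twist":0,"grip":0.05},{"offset":[0,0,-48],"twist":0,"grip":0.05},{"offset":[0,0,-78],"twist":0,"grip":0.05},{"offset":[0,0,-95],"twist":0,"grip":0.05}]}}

```text
time: 15.68
tool_pos: [0.5379, -0.2214, 0.3104]
tool_rot: [0.001, 0.581, 0.814, 0.0]
contact_force: [1.4, -1.2, -1.9]
gripper_width: 0.17
```

```bash
python3 -c "
from h import *
print(manip.state()['contact_force'],*go(.4974,.2093))"
```

```text
[ 1.35109566 -1.15686897 -1.85371278] t=15.68 [ 0.5379 -0.2214  0.3104] yaw 1.901 twist -0.005 offset [420.6 101.2  -0.8]
```

>>> {"api": "play_rows", "payload": {"increments": [{"offset":[8,2,0],"twist":0,"grip":0.05},{"offset":[28,7,0],"twist":0,"grip":0.05},{"offset":[60,14,0],"twist":0,"grip":0.05},{"offset":[93,22,0],"twist":0,"grip":0.05},{"offset":[126,30,0],"twist":0,"grip":0.05}]}}

```text
time: 16.1
tool_pos: [0.5239, -0.0905, 0.3052]
tool_rot: [-0.002, 0.582, 0.813, -0.0]
contact_force: [1.1, 0.8, -2.5]
gripper_width: 0.169
```

>>> {"api": "play_rows", "payload": {"increments": [{"offset":[33,8,0],"twist":0,"grip":0.05},{"offset":[66,16,0],"twist":0,"grip":0.05},{"offset":[99,24,0],"twist":0,"grip":0.05},{"offset":[132,32,0],"twist":0,"grip":0.05},{"offset":[165,40,0],"twist":0,"grip":0.05}]}}

```text
time: 16.52
tool_pos: [0.508, 0.0788, 0.3053]
tool_rot: [-0.001, 0.581, 0.814, -0.001]
contact_force: [0.7, 0.0, -3.0]
gripper_width: 0.173
```

>>> {"api": "play_rows", "payload": {"increments": [{"offset":[33,8,0],"twist":0,"grip":0.05},{"offset":[66,16,0],"twist":0,"grip":0.05},{"offset":[96,23,0],"twist":0,"grip":0.05},{"offset":[116,28,0],"twist":0,"grip":0.05},{"offset":[127,30,0],"twist":0,"grip":0.05}]}}

```text
time: 16.93
tool_pos: [0.4952, 0.209, 0.3054]
tool_rot: [-0.001, 0.58, 0.814, -0.001]
contact_force: [0.3, -0.3, -2.3]
gripper_width: 0.174
```

>>> {"api": "play_rows", "payload": {"increments": [{"offset":[3,1,0],"twist":0,"grip":0.05},{"offset":[3,1,0],"twist":0,"grip":0.05},{"offset":[3,1,0],"twist":0,"grip":0.05}]}}

```text
time: 17.18
tool_pos: [0.4967, 0.2092, 0.3069]
tool_rot: [-0.0, 0.582, 0.813, -0.001]
contact_force: [0.3, 0.2, -3.1]
gripper_width: 0.171
```

```bash
python3 -c "
from h import *
im,T=snap('wrist','w10.png');print(find('rack','wrist',T))
print(manip.state()['contact_force'],*go(.4974,.2093,.210))"
```

```text
[(0.92, array([0.5065, 0.1831, 0.    ]))]
[-0.12233973 -0.41534668 -2.46719967] t=17.28 [0.497  0.2088 0.3074] yaw 1.899 twist -0.007 offset [ 0.4  0.6 97.4]
```

View pics/w10.png

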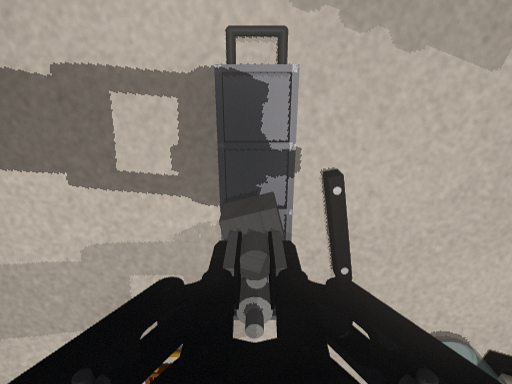

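The block is held upright over the third bay; the far divider is at row 147. I'll lower it.

>>> {"api": "play_rows", "payload": {"increments": [{"offset":[0,0,20],"twist":0,"grip":0.05},{"offset":[0,0,50],"twist":0,"grip":0.05},{"offset":[0,0,75],"twist":0,"grip":0.05},{"offset":[0,0,90],"twist":0,"grip":0.05},{"offset":[0,0,93],"twist":0,"grip":0.05}]}}

```text
time: 17.7
tool_pos: [0.496, 0.2085, 0.212]
tool_rot: [-0.002, 0.582, 0.813, -0.002]
contact_force: [-0.0, -0.3, -2.0]
gripper_width: 0.173
```

>>> {"api": "play_rows", "payload": {"increments": [{"offset":[0,0,0],"twist":0,"grip":0.05},{"offset":[0,0,1],"twist":0,"grip":0.05},{"offset":[0,0,2],"twist":0,"grip":0.05},{"offset":[0,0,3],"twist":0,"grip":0.05},{"offset":[0,0,4],"twist":0,"grip":0.05}]}}

```text
time: 18.12
tool_pos: [0.4973, 0.21, 0.2118]
tool_rot: [0.001, 0.581, 0.814, 0.001]
contact_force: [0.3, 2.3, 9.6]
gripper_width: 0.174
```

>>> {"api": "play_rows", "payload": {"increments": [{"offset":[0,0,0],"twist":0,"grip":0.05},{"offset":[0,0,1],"twist":0,"grip":0.05},{"offset":[0,0,1],"twist":0,"grip":0.05}]}}

```text
time: 18.37
tool_pos: [0.4975, 0.2102, 0.2118]
tool_rot: [0.0, 0.581, 0.814, 0.0]
contact_force: [-3.5, -1.9, 6.6]
gripper_width: 0.174
```

>>> {"api": "play_rows", "payload": {"increments": [{"offset":[0,0,0],"twist":0,"grip":0.25},{"offset":[0,0,0],"twist":0,"grip":0.35},{"offset":[0,0,0],"twist":0,"grip":0.5},{"offset":[0,0,0],"twist":0,"grip":0.6},{"offset":[0,0,-10],"twist":0,"grip":0.6}]}}

```text
time: 18.78
tool_pos: [0.4958, 0.2096, 0.2178]
tool_rot: [-0.001, 0.581, 0.814, -0.002]
contact_force: [-0.6, 1.0, -0.4]
gripper_width: 0.596
```

>>> {"api": "play_rows", "payload": {"increments": [{"offset":[0,0,-30],"twist":0,"grip":0.6},{"offset":[0,0,-65],"twist":0,"grip":0.6},{"offset":[0,0,-100],"twist":0,"grip":0.6},{"offset":[0,0,-120],"twist":0,"grip":0.6},{"offset":[0,0,-120],"twist":0,"grip":0.6}]}}

```text
time: 19.2
tool_pos: [0.4984, 0.2104, 0.3473]
tool_rot: [0.004, 0.581, 0.814, 0.005]
contact_force: [0.2, 0.5, 0.2]
gripper_width: 0.6
```

```bash
python3 - <<'E'
from h import *
print(*go(.5588,-.2795))
im,T=snap("wrist","w11.png")
for q in("block","slim","drum"):print(q,find(q,"wrist",T))
E
```

```text
t=19.20 [0.4984 0.2104 0.3473] yaw 1.901 twist -0.005 offset [-483.  -101.6   -0.8]
block [(0.83, array([0.4968, 0.2086, 0.0065])), (0.73, array([0.5908, 0.1894, 0.0024]))]
slim [(0.88, array([0.5209, 0.1499, 0.0049]))]
drum [(0.67, array([0.5361, 0.0872, 0.0031]))]
```

View pics/w11.png

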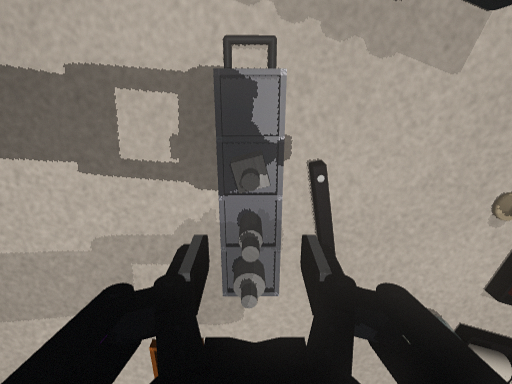

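Block (249,172), slim (250,235) and drum (248,285) are upright in their bays. On to the cone.

>>> {"api": "play_rows", "payload": {"increments": [{"offset":[-25,-5,0],"twist":0,"grip":0.6},{"offset":[-62,-13,0],"twist":0,"grip":0.6},{"offset":[-100,-21,0],"twist":0,"grip":0.6},{"offset":[-138,-29,0],"twist":0,"grip":0.6},{"offset":[-176,-37,0],"twist":0,"grip":0.6}]}}

```text
time: 19.82
tool_pos: [0.5181, 0.0299, 0.3375]
tool_rot: [-0.002, 0.581, 0.814, -0.001]
contact_force: [1.3, -0.9, -0.8]
gripper_width: 0.599
```

>>> {"api": "play_rows", "payload": {"increments": [{"offset":[-38,-8,0],"twist":0,"grip":0.6},{"offset":[-76,-16,5],"twist":0,"grip":0.6},{"offset":[-114,-24,10],"twist":0,"grip":0.6},{"offset":[-152,-32,15],"twist":0,"grip":0.6},{"offset":[-190,-40,20],"twist":0,"grip":0.6}]}}

```text
time: 20.23
tool_pos: [0.5418, -0.163, 0.3172]
tool_rot: [-0.002, 0.581, 0.814, -0.0]
contact_force: [0.0, -0.8, -0.3]
gripper_width: 0.6
```

>>> {"api": "play_rows", "payload": {"increments": [{"offset":[-37,-8,6],"twist":0,"grip":0.6},{"offset":[-74,-16,12],"twist":0,"grip":0.6},{"offset":[-105,-22,18],"twist":0,"grip":0.6},{"offset":[-117,-24,20],"twist":0,"grip":0.6},{"offset":[-117,-24,20],"twist":0,"grip":0.6}]}}

```text
time: 20.65
tool_pos: [0.557, -0.2818, 0.2968]
tool_rot: [-0.002, 0.583, 0.813, -0.0]
contact_force: [0.4, 1.0, -0.2]
gripper_width: 0.601
```

>>> {"api": "play_rows", "payload": {"increments": [{"offset":[0,0,0],"twist":0,"grip":0.6},{"offset":[0,0,0],"twist":0,"grip":0.6}]}}

```text
time: 20.82
tool_pos: [0.5576, -0.2784, 0.2989]
tool_rot: [-0.001, 0.581, 0.814, 0.0]
contact_force: [0.7, -0.4, -0.4]
gripper_width: 0.601
```

```bash
python3 - <<'E'
from h import *
im,T=snap("wrist","w12.png");print(find("cone","wrist",T))
print(*go(.5588,-.2795,.225))
E
```

```text
[(0.61, array([ 0.5568, -0.2758,  0.0094]))]
t=20.92 [ 0.5579 -0.2781  0.2997] yaw 1.903 twist -0.003 offset [-1.6  0.5 74.7]
```

>>> {"api": "play_rows", "payload": {"increments": [{"offset":[-1,0,16],"twist":0,"grip":0.6},{"offset":[-1,0,38],"twist":0,"grip":0.6},{"offset":[-1,0,58],"twist":0,"grip":0.6},{"offset":[-1,0,71],"twist":0,"grip":0.6},{"offset":[-1,0,75],"twist":0,"grip":0.6}]}}

```text
time: 21.33
tool_pos: [0.5573, -0.279, 0.222]
tool_rot: [-0.002, 0.581, 0.814, -0.0]
contact_force: [-1.3, -0.5, -0.4]
gripper_width: 0.598
```

>>> {"api": "play_rows", "payload": {"increments": [{"offset":[0,0,0],"twist":0,"grip":0.4},{"offset":[0,0,0],"twist":0,"grip":0.3},{"offset":[0,0,0],"twist":0,"grip":0.2},{"offset":[0,0,0],"twist":0,"grip":0.05},{"offset":[0,0,0],"twist":0,"grip":0.05}]}}

```text
time: 21.75
tool_pos: [0.5588, -0.281, 0.2265]
tool_rot: [0.002, 0.581, 0.814, 0.0]
contact_force: [0.8, 0.4, 2.9]
gripper_width: 0.172
```

>>> {"api": "play_rows", "payload": {"increments": [{"offset":[0,0,0],"twist":0,"grip":0.05},{"offset":[0,0,0],"twist":0,"grip":0.05}]}}

```text
time: 21.92
tool_pos: [0.5588, -0.281, 0.2265]
tool_rot: [0.002, 0.581, 0.814, 0.0]
contact_force: [1.1, 0.7, 6.0]
gripper_width: 0.174
```

>>> {"api": "play_rows", "payload": {"increments": [{"offset":[0,0,-4],"twist":0,"grip":0.05},{"offset":[0,0,-20],"twist":0,"grip":0.05},{"offset":[0,0,-48],"twist":0,"grip":0.05},{"offset":[0,0,-78],"twist":0,"grip":0.05},{"offset":[0,0,-95],"twist":0,"grip":0.05}]}}

```text
time: 22.33
tool_pos: [0.5581, -0.2809, 0.322]
tool_rot: [0.001, 0.581, 0.814, -0.0]
contact_force: [0.3, -1.7, -1.9]
gripper_width: 0.175
```

```bash
python3 -c "
from h import *
print(manip.state()['contact_force'],*go(.4763,.2718))"
```

```text
[ 0.34683861 -1.67259061 -1.8996161 ] t=22.33 [ 0.5581 -0.2809  0.322 ] yaw 1.901 twist -0.005 offset [549.4 101.7  -0.8]
```

>>> {"api": "play_rows", "payload": {"increments": [{"offset":[8,1,0],"twist":0,"grip":0.05},{"offset":[28,5,0],"twist":0,"grip":0.05},{"offset":[60,11,0],"twist":0,"grip":0.05},{"offset":[94,17,0],"twist":0,"grip":0.05},{"offset":[128,24,0],"twist":0,"grip":0.05}]}}

```text
time: 22.75
tool_pos: [0.5378, -0.1502, 0.3167]
tool_rot: [-0.002, 0.582, 0.813, -0.001]
contact_force: [1.0, -0.0, -1.5]
gripper_width: 0.175
```

>>> {"api": "play_rows", "payload": {"increments": [{"offset":[34,6,0],"twist":0,"grip":0.05},{"offset":[68,13,0],"twist":0,"grip":0.05},{"offset":[102,19,0],"twist":0,"grip":0.05},{"offset":[136,25,0],"twist":0,"grip":0.05},{"offset":[170,31,0],"twist":0,"grip":0.05}]}}

```text
time: 23.17
tool_pos: [0.5117, 0.0209, 0.317]
tool_rot: [-0.002, 0.581, 0.814, -0.001]
contact_force: [0.1, 0.3, -2.5]
gripper_width: 0.171
```

>>> {"api": "play_rows", "payload": {"increments": [{"offset":[34,6,0],"twist":0,"grip":0.05},{"offset":[68,13,0],"twist":0,"grip":0.05},{"offset":[102,19,0],"twist":0,"grip":0.05},{"offset":[136,25,0],"twist":0,"grip":0.05},{"offset":[170,31,0],"twist":0,"grip":0.05}]}}

```text
time: 23.58
tool_pos: [0.4859, 0.1915, 0.317]
tool_rot: [-0.001, 0.581, 0.814, -0.002]
contact_force: [0.2, -0.4, -1.1]
gripper_width: 0.171
```

>>> {"api": "play_rows", "payload": {"increments": [{"offset":[30,6,0],"twist":0,"grip":0.05},{"offset":[56,11,0],"twist":0,"grip":0.05},{"offset":[74,14,0],"twist":0,"grip":0.05},{"offset":[81,16,0],"twist":0,"grip":0.05},{"offset":[81,16,0],"twist":0,"grip":0.05}]}}

```text
time: 24.0
tool_pos: [0.4755, 0.2727, 0.3175]
tool_rot: [-0.001, 0.58, 0.814, -0.002]
contact_force: [-0.4, -0.1, -2.6]
gripper_width: 0.171
```

>>> {"api": "play_rows", "payload": {"increments": [{"offset":[0,0,0],"twist":0,"grip":0.05},{"offset":[0,0,0],"twist":0,"grip":0.05}]}}

```text
time: 24.17
tool_pos: [0.4766, 0.2708, 0.3188]
tool_rot: [-0.0, 0.582, 0.813, -0.001]
contact_force: [-1.4, 0.4, -1.9]
gripper_width: 0.173
```

```bash
python3 -c "
from h import *
im,T=snap('wrist','w13.png')
print(manip.state()['contact_force'],*go(.4763,.2718,.222))"
```

```text
[-0.15005815 -0.79268182 -2.38785064] t=24.22 [0.4768 0.2706 0.3191] yaw 1.899 twist -0.007 offset [ 1.3  0.  97.1]
```

>>> {"api": "play_rows", "payload": {"increments": [{"offset":[0,0,20],"twist":0,"grip":0.05},{"offset":[0,0,50],"twist":0,"grip":0.05},{"offset":[0,0,75],"twist":0,"grip":0.05},{"offset":[0,0,90],"twist":0,"grip":0.05},{"offset":[0,0,93],"twist":0,"grip":0.05}]}}

```text
time: 24.63
tool_pos: [0.4759, 0.2702, 0.2235]
tool_rot: [-0.001, 0.582, 0.813, -0.002]
contact_force: [0.4, -0.1, -1.1]
gripper_width: 0.172
```

>>> {"api": "play_rows", "payload": {"increments": [{"offset":[0,0,0],"twist":0,"grip":0.05},{"offset":[0,0,1],"twist":0,"grip":0.05},{"offset":[0,0,2],"twist":0,"grip":0.05},{"offset":[0,0,3],"twist":0,"grip":0.05},{"offset":[0,0,4],"twist":0,"grip":0.05}]}}

```text
time: 25.05
tool_pos: [0.4771, 0.2719, 0.2238]
tool_rot: [0.001, 0.581, 0.814, 0.001]
contact_force: [-0.4, -0.6, -1.6]
gripper_width: 0.172
```

>>> {"api": "play_rows", "payload": {"increments": [{"offset":[0,0,0],"twist":0,"grip":0.05},{"offset":[0,0,1],"twist":0,"grip":0.05},{"offset":[0,0,1],"twist":0,"grip":0.05}]}}

```text
time: 25.3
tool_pos: [0.4774, 0.2721, 0.2234]
tool_rot: [0.001, 0.581, 0.814, 0.001]
contact_force: [-1.4, -0.7, 3.9]
gripper_width: 0.17
```

Contact. I'll release, rise, and back away for a final look.

>>> {"api": "play_rows", "payload": {"increments": [{"offset":[0,0,0],"twist":0,"grip":0.25},{"offset":[0,0,0],"twist":0,"grip":0.35},{"offset":[0,0,0],"twist":0,"grip":0.5},{"offset":[0,0,0],"twist":0,"grip":0.6},{"offset":[0,0,-10],"twist":0,"grip":0.6}]}}

```text
time: 25.72
tool_pos: [0.4757, 0.2713, 0.2297]
tool_rot: [-0.001, 0.581, 0.814, -0.002]
contact_force: [-0.3, 0.2, -1.0]
gripper_width: 0.595
```

>>> {"api": "play_rows", "payload": {"increments": [{"offset":[0,0,-30],"twist":0,"grip":0.6},{"offset":[0,0,-65],"twist":0,"grip":0.6},{"offset":[0,0,-100],"twist":0,"grip":0.6},{"offset":[0,0,-120],"twist":0,"grip":0.6},{"offset":[0,0,-120],"twist":0,"grip":0.6}]}}

```text
time: 26.13
tool_pos: [0.4781, 0.2724, 0.3594]
tool_rot: [0.003, 0.581, 0.814, 0.005]
contact_force: [1.4, 0.5, 1.3]
gripper_width: 0.598
```

>>> {"api": "play_rows", "payload": {"increments": [{"offset":[-30,-10,0],"twist":0,"grip":0.6},{"offset":[-68,-20,0],"twist":0,"grip":0.6},{"offset":[-106,-30,0],"twist":0,"grip":0.6},{"offset":[-143,-40,0],"twist":0,"grip":0.6},{"offset":[-180,-50,0],"twist":0,"grip":0.6}]}}

```text
time: 26.55
tool_pos: [0.4871, 0.0837, 0.3514]
tool_rot: [-0.0, 0.581, 0.814, -0.0]
contact_force: [1.3, 0.3, -0.6]
gripper_width: 0.601
```

>>> {"api": "play_rows", "payload": {"increments": [{"offset":[-38,-10,0],"twist":0,"grip":0.6},{"offset":[-76,-20,0],"twist":0,"grip":0.6},{"offset":[-114,-30,0],"twist":0,"grip":0.6},{"offset":[-152,-40,0],"twist":0,"grip":0.6},{"offset":[-190,-50,0],"twist":0,"grip":0.6}]}}

```text
time: 26.97
tool_pos: [0.5014, -0.1125, 0.3515]
tool_rot: [-0.0, 0.581, 0.814, 0.0]
contact_force: [0.5, 0.5, 0.2]
gripper_width: 0.602
```

```bash
python3 - <<'E'
from h import *
o=np.array([.508,.178]);y=np.array([-.320,.947]);x=np.array([.947,.320])
print(manip.state()["time"])
for c in("top","side"):
    im,T=snap(c,c+"9.png")
    for q in("drum","slim","block","cone","chips_a","divider_bar"):
        print(c,q,[(p,w,(1000*np.r_[(w[:2]-o)@x,(w[:2]-o)@y]).round()) for p,w in find(q,c,T)[:2]])
a=cv2.imread("pics/top9.png")[130:240,90:330];b=cv2.imread("pics/side9.png")[90:210,180:330]
cv2.imwrite("pics/c9.png",np.hstack([cv2.resize(a,(440,200)).__class__ and cv2.copyMakeBorder(cv2.resize(a,(440,202)),0,86,0,0,cv2.BORDER_CONSTANT),cv2.resize(b,(360,288))]))
E
```

```text
26.9667
top drum [(0.63, array([0.5369, 0.0872, 0.0043]), array([ -2., -95.]))]
top slim [(0.75, array([ 0.404 , -0.2268,  0.0012]), array([-228., -350.])), (0.68, array([ 0.3978, -0.0577,  0.0036]), array([-180., -188.]))]
top block [(0.81, array([0.4986, 0.2077, 0.005 ]), array([ 1., 31.]))]
top cone [(0.69, array([0.4774, 0.2749, 0.0085]), array([  2., 102.])), (0.39, array([ 0.5919, -0.1297,  0.0015]), array([ -19., -318.]))]
top chips_a [(0.68, array([ 0.5897, -0.1257,  0.0057]), array([ -20., -314.])), (0.53, array([0.4748, 0.2751, 0.0085]), array([ -0., 103.]))]
top divider_bar [(0.71, array([0.593 , 0.1872, 0.002 ]), array([ 83., -18.]))]
side drum [(0.58, array([0.5382, 0.0805, 0.0083]), array([  -3., -102.]))]
side slim [(0.77, array([ 0.3998, -0.1565, -0.0023]), array([-210., -282.])), (0.62, array([ 0.3975, -0.0614, -0.0007]), array([-181., -191.]))]
side block []
side cone [(0.69, array([ 0.5165, -0.1555,  0.0054]), array([ -99., -319.]))]
side chips_a []
side divider_bar [(0.53, array([0.5958, 0.1916, 0.0021]), array([ 87., -15.]))]
```

View pics/c9.png

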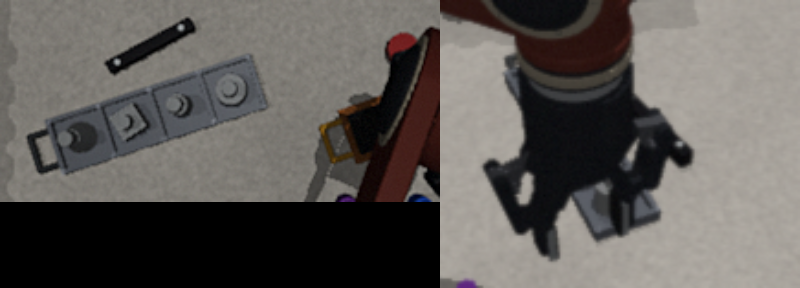

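From the rack handle, cone (80,138), block (130,122), slim (178,104) and drum (232,89) stand upright, one to a bay. The chips and the bar haven't moved. Handing in.

```bash
python3 -c "
from h import *
print(manip.job_done())"
```

```text
the job is handed in; nothing more can be done
None
```

I moved all four weights into the check rack in reverse order and handed the job in at about 27 s; it gave no verdict. From the rack's handle they now stand cone, block, slim, drum. Each was gripped by its knob and lowered until the force showed contact before release.

**Placing:** The final top picture shows every weight upright, one to a bay. The networks put drum, block and cone within about 4 mm of their bay centres. The slim was measured only right after its own placing and the block's, about 2–4 mm off centre. In the last pictures the networks reported only look-alikes for it, so I checked it by eye.

**Bystanders:** The chip stack and divider bar read within about 5 mm of where they started. One side-camera reading of the bar was about 7 mm off.

**Checks that failed or disagreed:** The gripper blocked the side camera at the end. From there it missed the block and chip stack and reported a false "cone" at the tray. The estimates of the rack's centre differed by up to about 8 mm, so I used a middle value.

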